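Gather the sample cups in the tote's blue corner

ROBOT

A 6-joint arm with a two-finger parallel gripper is mounted at the origin on the work surface. World frame = base frame: x ahead of the robot, y to its left, z up, the work surface at z = 0. Lengths are in m, angles in degrees, forces in N, time in s.
With the tool pointing down it reaches from about 0.25 to 0.725 m from the base axis. Payload 9.7 kg.
Tool frame: the origin (TCP) lies midway between the tips of the shut fingers; the grasp point (between the pads) lies bot.hold_point_z behind it (bot.hold_point_z is the distance from the TCP to the grasp point, in m); z points along the fingers, y is the line along which they close (so a half turn about z gives the same grasp; the last joint's range is limited). The gripper opens to 85 mm and grips with 20 to 120 N. Pads are 22 mm wide; open, the fingers measure 114 mm over their backs; the gripper's body (76 mm by 85 mm) begins 54 mm behind the grasp point. The pads swing forward as they close: fully open they stand 13 mm farther back than shut.
Start: joints at [-66.692, 4.979, 10.078, 95.1, 0, 90], TCP at [0.218, -0.505, 0.231] pointing down, gripper open.
Joint ranges: [-179.16, 179.16], [-48.56, 103.87], [-65.8, 70.77], [-126.05, 130.52], [-82.76, 87.17], [-180, 180]. Speed limits (degrees/s): [127.2, 127.2, 147.25, 180, 180, 180].

INTERFACE

Orientations are given as [roll, pitch, yaw] about the fixed x, y, z axes, in that order (R = Rz(yaw) Ry(pitch) Rx(roll)).
In Python, from workcell import bot, camera, camera_model, ticket gives the robot as it stands.
- The arm moves only by the tool send_rows, never from a script. Its argument "targets" is text: rows parted by semicolons, each of 5 numbers parted by spaces: the shift along the tool's x, y, z in mm, then the turn about the tool's z in degrees, then the closure in counts, from 0 (fully open) to 255 (shut). A call has 1 to 20 rows; each row is the pose to reach, as a shift and turn from the pose commanded when the call began, along the tool's axes at that moment; what a row does not reach only later rows make up. A row lasts 1/8 s, in which the tool goes at most 62.5 mm and 10.7 degrees, less where a joint would pass 70% of its speed; a pose out of reach is approached as far as the arm can. A call with a gripper value outside its range is refused whole. The fingers move at their own pace and stop on an object; "newtons" is the grip in N (left out, the last holds). Time passes only in rows, so rows that repeat a pose let the fingers close. It gives the time, the measured TCP pose, the force, the opening and the grip force at its end, in the units of the state.
- bot.get_obs(): the state, without advancing time (a new reading comes with each control period).
- camera(name): name is "scene" or "top" or "wrist"; returns the picture (384x512x3 uint8, blue, green, red); there is no depth.
- camera_model(name): a dict with "K" (3x3 intrinsics, pixels), "pose" (4x4, takes a point from camera to world coordinates); the wrist camera has in their place "T_tool_cam" (4x4, takes a point from camera to tool coordinates, whose origin is the TCP and whose axes are the flange's). Camera axes: x right, y down, z forward; pixel columns grow to the right and rows downward; lengths in m; the calibration is good to about 2 mm. A picture is of the moment at which its call begins: read the wrist's pose just before it. camera_model takes no time and is no camera call.
- ticket.job_done(): hands the job in; it is judged then, once.
The state is a dict: "time": time; "q": joint angles; "qd": joint speeds; "joint_efforts": joint torques, N m; "ee_pos": TCP position; "tcp_rot": TCP orientation; "wrist_force": force on the tool from outside, world axes, zero at the start; "torque": the same for the moment, N m; "opening": finger opening in m; "grasp_force": force on a finger pad.
Only numpy, scipy, OpenCV 4.12 (cv2) and the standard library are available. Lean on these libraries where they do the work, as an engineer would, in place of code of your own. Each camera call takes 0.05 s, during which the arm holds its last target. There are 200 camera calls.

TASK

Put the stray sample cup back into the grey tote with the others while the tote stands on the bench, and let go of it. Then pick the tote up by its black bridge handle, clear of the bench, and tilt it towards its blue corner until all five cups have slid together into that corner. Finish still holding the tote in the air, steady and tilted, with every cup in the blue corner; leave the tube rack, the bottle and the black hub where they stand.

Things in the scene. Friction and masses are not known exactly. Their poses are not given: they have to be found in the camera images.
- tote: open grey plastic tote, 220 mm (its x) by 150 mm (its y), walls 45 mm tall and 4 mm thick, floor 4 mm thick, about 350 g empty, at any yaw. Origin: centre of its underside; z up. The corner at +x, +y is wrapped outside in bright blue. The inside is smooth: cups start to slide at a tilt of 8 to 12 degrees, but need 25 to 30 degrees, half-way between +x and +y, to slide along the walls into the corner
- handle (a point): centre of the tote's black bridge handle, over the tote's middle, 84 mm above its underside; axes as the tote's. The flat-sided bar runs along the tote's y from one long wall to the other (160 mm), 14 mm thick (along x), 22 mm tall (73 to 95 mm above the underside), on two uprights outside the long walls; the inside is open under it
- blue_corner (a point): the blue corner inside the tote, where the two inner wall faces meet the floor (in the tote's frame x 106, y 71, z 4 mm); the blue wrap is 4 mm thick and runs 45 mm along each wall outside and over the rim; a square of the floor there, 45 mm, is blue too
- cup1: sample cup with a snap lid, a closed upright cylinder: white body 23 mm diameter, orange lid 24 mm diameter, 22 mm tall, 15 g, smooth plastic. Origin: centre of its underside, z up. Starts upright on the tote's floor
- cup2: sample cup with a snap lid, a closed upright cylinder: white body 23 mm diameter, orange lid 24 mm diameter, 22 mm tall, 15 g, smooth plastic. Origin: centre of its underside, z up. Starts upright on the tote's floor
- cup3: sample cup with a snap lid, a closed upright cylinder: white body 23 mm diameter, orange lid 24 mm diameter, 22 mm tall, 15 g, smooth plastic. Origin: centre of its underside, z up. Starts upright on the tote's floor
- cup4: sample cup with a snap lid, a closed upright cylinder: white body 23 mm diameter, orange lid 24 mm diameter, 22 mm tall, 15 g, smooth plastic. Origin: centre of its underside, z up. Starts upright on the tote's floor
- stray_cup: sample cup with a snap lid, a closed upright cylinder: white body 23 mm diameter, orange lid 24 mm diameter, 22 mm tall, 15 g, smooth plastic. Origin: centre of its underside, z up. Starts upright on the bench beside the tote, to the robot's right. The quarter of the tote's floor at its -x, +y is free of cups at the start and has room for it and the fingers
- tube_rack: loose bystander, to be left alone. Green rack block, 60 by 160 mm, 50 mm tall, with white tubes standing to 74 mm, 0.45 kg. Origin: centre of its underside
- reagent_bottle: loose bystander, to be left alone. Amber bottle with a blue cap, 64 mm diameter, 150 mm tall. Origin: centre of its underside
- hub: loose bystander, to be left alone. Black plastic hub knob, 52 mm diameter at its foot, 75 mm tall. Origin: centre of its underside

How it is judged (in metres and radians):
On the way, in this order (a step that is already met when the one before it is completed fails the run):
1. the stray cup lies in the tote with the other cups, let go, the tote standing level on the bench (x of stray_cup in the frame of tote between -0.115 and 0.115 m and y of stray_cup in the frame of tote between -0.08 and 0.08 m and z of stray_cup in the frame of tote between -0.004 and 0.03 m and contact force between the fingers and stray_cup below 0.1 N and linear speed of stray_cup below 0.03 m/s and height (world z) of tote below 0.01 m and angle between tote's own z axis and vertical below 0.1 rad), for 0.2 s.
2. the gripper carries the tote clear of the bench (height (world z) of each of blue_corner, tote above 0.02 m and contact force between the fingers and tote above 2 N), for 0.2 s.
At the end, for the whole second after the job is handed in: Fingers hold the tote, tilted 0.2 to 1.0 rad, still; blue inner corner and origin over 20 mm above the bench; tote touching no bystander. All five cups in it, still, untouched by fingers, origins within 90 mm of the blue inner corner. Bystanders moved under 30 mm (all of step 2 and angle between tote's own z axis and vertical between 0.2 and 1 rad and linear speed of tote below 0.02 m/s and angular speed of tote below 0.1 rad/s and x of cup1 in the frame of tote between -0.115 and 0.115 m and y of cup1 in the frame of tote between -0.08 and 0.08 m and z of cup1 in the frame of tote between -0.004 and 0.04 m and distance between each of cup1, cup2, cup3, cup4, stray_cup and blue_corner below 0.09 m and linear speed of each of cup1, cup2, cup3, cup4, stray_cup below 0.03 m/s and contact force between the fingers and cup1 below 0.1 N and x of cup2 in the frame of tote between -0.115 and 0.115 m and y of cup2 in the frame of tote between -0.08 and 0.08 m and z of cup2 in the frame of tote between -0.004 and 0.04 m and contact force between the fingers and cup2 below 0.1 N and x of cup3 in the frame of tote between -0.115 and 0.115 m and y of cup3 in the frame of tote between -0.08 and 0.08 m and z of cup3 in the frame of tote between -0.004 and 0.04 m and contact force between the fingers and cup3 below 0.1 N and x of cup4 in the frame of tote between -0.115 and 0.115 m and y of cup4 in the frame of tote between -0.08 and 0.08 m and z of cup4 in the frame of tote between -0.004 and 0.04 m and contact force between the fingers and cup4 below 0.1 N and x of stray_cup in the frame of tote between -0.115 and 0.115 m and y of stray_cup in the frame of tote between -0.08 and 0.08 m and z of stray_cup in the frame of tote between -0.004 and 0.04 m and contact force between the fingers and stray_cup below 0.1 N and contact force between tote and tube_rack below 0.1 N and distance of each of tube_rack, reagent_bottle, hub from where it was at the start of the episode below 0.03 m and contact force between tote and reagent_bottle below 0.1 N and contact force between tote and hub below 0.1 N); the arm keeps its last pose, push and grip.
It fails at once if a bystander (tube rack, bottle or hub) is pushed more than 30 mm or tipped over (distance of any of tube_rack, reagent_bottle, hub from where it was at the start of the episode above 0.03 m or angle between any of tube_rack, reagent_bottle, hub's own z axis and vertical above 0.5 rad).
It also fails if it takes over 64 s, if anything falls off the work surface, if the arm or the gripper's body presses on something with over 40 N, if the wrist force passes 120 N, or if a joint passes its speed limit or range.

## Working session

There is one attempt and no reset: what is moved stays moved. The work goes in short steps, Python scripts to look and compute and a tool call to move; the robot and the scene stay as the last step left them, time stands still between calls to the robot, and variables do not carry over. Pictures are saved under pics/ and viewed, at most 10 in all, crops included, and the job is handed in when it is done.

Besides the shell and the picture viewer there is one more tool, called after "Call:" as name(argument=value, ...) on one line, values as JSON. send_rows: Moves the arm, as the interface text tells. Its arguments: {"type":"object","properties":{"targets":{"type":"string"},"newtons":{"type":"number"}},"required":["targets"]}

```bash
mkdir -p pics; ls; python3 - <<'E'
from workcell import bot,camera,camera_model
import cv2,numpy as np
print(bot.get_obs(),bot.hold_point_z)
a=camera("top");b=camera("scene");c=camera("wrist")
for n,i in zip(("top","scene","wrist"),(a,b,c)): cv2.imwrite(f"pics/{n}0.png",i)
np.set_printoptions(precision=4,suppress=True)
for n in("top","scene","wrist"):print(n,camera_model(n))
cv2.imwrite("pics/top0b.png",cv2.resize(a,(800,600),interpolation=cv2.INTER_CUBIC))
E
```

```text
pics
{'time': 0.0, 'q': array([-6.66933252e+01,  5.01173564e+00,  1.00323911e+01,  9.50993844e+01,
       -4.90838323e-04,  9.00007996e+01]), 'qd': array([ 0.06903469, -0.08640217,  0.01950843, -0.0346337 , -0.05233454,
        0.01162693]), 'joint_efforts': array([ 3.37342708e-04, -5.20386815e+01,  4.64809799e+01,  1.59588869e-02,
       -5.05480125e-05, -1.16339045e-06]), 'ee_pos': array([ 0.21751173, -0.50490084,  0.2305585 ]), 'tcp_rot': array([-1.79921271e+02,  4.91936512e-04,  2.33058759e+01]), 'wrist_force': array([0.43880776, 0.56003333, 0.10577512]), 'torque': array([ 0.02652394, -0.06155847,  0.03480519]), 'grasp_force': 0.0, 'opening': 0.08559963910991608} 0.0187
top {'K': array([[366.9427,   0.    , 257.6348],
       [  0.    , 366.9427, 192.5225],
       [  0.    ,   0.    ,   1.    ]]), 'pose': array([[ 0.0165, -0.9816,  0.1902,  0.4457],
       [-0.9999, -0.0157,  0.0053,  0.0595],
       [-0.0022, -0.1903, -0.9817,  0.9261],
       [ 0.    ,  0.    ,  0.    ,  1.    ]])}
scene {'K': array([[375.2406,   0.    , 256.401 ],
       [  0.    , 375.2406, 192.9712],
       [  0.    ,   0.    ,   1.    ]]), 'pose': array([[-0.4427,  0.4945, -0.748 ,  1.3488],
       [ 0.8966,  0.2513, -0.3645,  0.4136],
       [ 0.0077, -0.832 , -0.5547,  0.6443],
       [ 0.    ,  0.    ,  0.    ,  1.    ]])}
wrist {'K': array([[290.6727,   0.    , 252.2291],
       [  0.    , 290.6727, 188.8089],
       [  0.    ,   0.    ,   1.    ]]), 'T_tool_cam': array([[-0.0003, -0.9444, -0.3288,  0.0851],
       [ 1.    , -0.0002, -0.0002, -0.0005],
       [ 0.0001, -0.3288,  0.9444, -0.1416],
       [ 0.    ,  0.    ,  0.    ,  1.    ]])}
```

View pics/top0b.png

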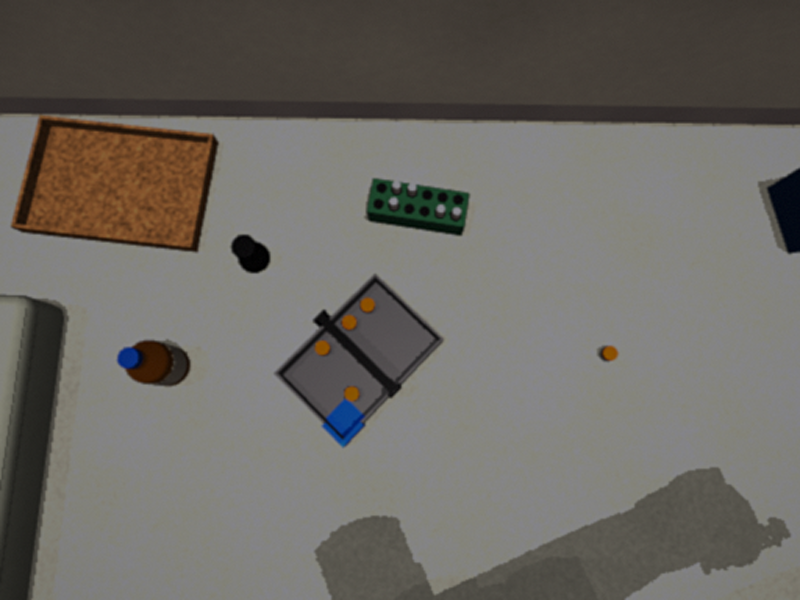

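View pics/scene0.png

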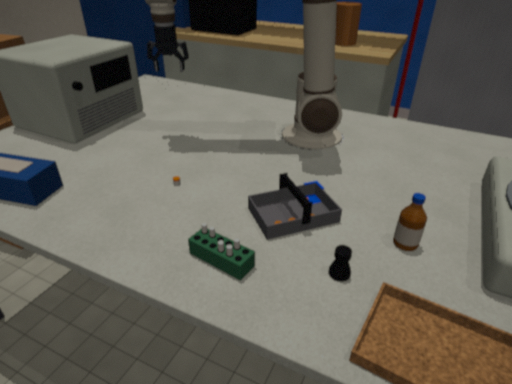

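The top view (800x600 scale) shows the tote corners at about (376,277), (441,340), (343,443, blue) and (278,373). The handle ends are at (322,319) and (398,388), and the stray cup is at (610,353). The right-hand quarter (-x,+y) is free. The hub is at (250,255), the bottle at (160,360) and the rack at (417,207).

```bash
cat > h.py <<'E'
import numpy as np,cv2
from workcell import bot,camera,camera_model
from scipy.spatial.transform import Rotation as R
np.set_printoptions(precision=4,suppress=True)
def tool(o=None):
    o=o or bot.get_obs(); T=np.eye(4)
    T[:3,:3]=R.from_euler('xyz',o['tcp_rot'],degrees=True).as_matrix(); T[:3,3]=o['ee_pos']; return T
def px2w(name,uv,z,T=None):
    m=camera_model(name); P=m['pose'] if 'pose' in m else (tool() if T is None else T)@m['T_tool_cam']
    d=P[:3,:3]@np.linalg.inv(m['K'])@np.array([uv[0],uv[1],1.])
    return P[:3,3]+d*(z-P[2,3])/d[2]
def w2px(name,p,T=None):
    m=camera_model(name); P=m['pose'] if 'pose' in m else (tool() if T is None else T)@m['T_tool_cam']
    c=m['K']@(P[:3,:3].T@(np.asarray(p)-P[:3,3])); return c[:2]/c[2]
def orange(img):
    h=cv2.cvtColor(img,cv2.COLOR_BGR2HSV); return cv2.inRange(h,(5,150,90),(22,255,255))
def to_tool(p,T=None):
    T=tool() if T is None else T
    return (T[:3,:3].T@(np.asarray(p)-T[:3,3]))*1000
E
python3 - <<'E'
from h import *
s=1/1.5625
top=lambda u,v,z:px2w("top",(u*s,v*s),z)
for n,u,v in(("c-x-y",376,277),("c-x+y",441,340),("c++",343,443),("c+x-y",278,373)):print(n,top(u,v,.045))
for n,u,v in(("h-y",322,319),("h+y",398,388)):print(n,top(u,v,.095))
print("stray",top(610,353,.022))
for u,v in((368,305),(349,322),(322,348),(352,394)):print("cup",top(u,v,.026))
print("hub",top(250,262,0),"bottle",top(172,365,0),"rack",top(417,207,.05),top(375,182,.05),top(467,230,.05))
print("bluebox/edge",top(765,183,.03), top(800,250,0))
print(to_tool(top(610,353,.022)))
E
```

```text
c-x-y [0.654  0.1068 0.045 ]
c-x+y [0.5557 0.0039 0.045 ]
c++ [0.3986 0.1497 0.045 ]
c+x-y [0.5009 0.2528 0.045 ]
h-y [0.5776 0.1818 0.095 ]
h+y [0.4792 0.0684 0.095 ]
stray [ 0.5423 -0.2641  0.022 ]
cup [0.6124 0.1194 0.026 ]
cup [0.5844 0.1488 0.026 ]
cup [0.5424 0.1899 0.026 ]
cup [0.4716 0.1403 0.026 ]
hub [0.687  0.3201 0.    ] bottle [0.5138 0.4343 0.    ] rack [0.7694 0.0435 0.05  ] [0.8109 0.1121 0.05  ] [ 0.732  -0.0366  0.05  ]
bluebox/edge [ 0.8276 -0.5324  0.03  ] [ 0.7223 -0.5983  0.    ]
[393.5049 -92.4931 208.8308]
```

Call:
send_rows(targets="60 -14 15 -4 0;120 -28 30 -8 0;180 -42 50 -12 0;240 -56 70 -16 0;300 -70 90 -20 0;350 -83 105 -23 0;384 -90 110 -23 0;394 -92 110 -23 0;394 -92 110 -23 0", newtons=40)

```text
time: 1.27
ee_pos: [0.543, -0.2647, 0.1212]
tcp_rot: [-180.0, 0.0, 46.3]
wrist_force: [0.6, -0.7, 1.1]
opening: 0.0852
grasp_force: 0.0
```

```bash
python3 - <<'E'
from h import *
o=bot.get_obs();T=tool(o);i=camera("wrist");print(o['q'],o['ee_pos'],o['tcp_rot'],o['time'])
m=orange(i);n,l,st,c=cv2.connectedComponentsWithStats(m)
for k in range(1,n):
    if st[k,4]>30:
        p=px2w("wrist",c[k],.022,T);print(st[k],c[k],p,to_tool(p,T))
cv2.imwrite("pics/w1.png",i)
E
```

```text
[-25.9844  11.6247   5.3331  83.7349  -0.013  107.6735] [ 0.543  -0.2647  0.1212] [-179.9787    0.0204   46.3422] 1.275
[242 174  24  24 448] [253.2031 185.7567] [ 0.5462 -0.2619  0.022 ] [ 4.295   0.3667 99.2097]
```

View pics/w1.png

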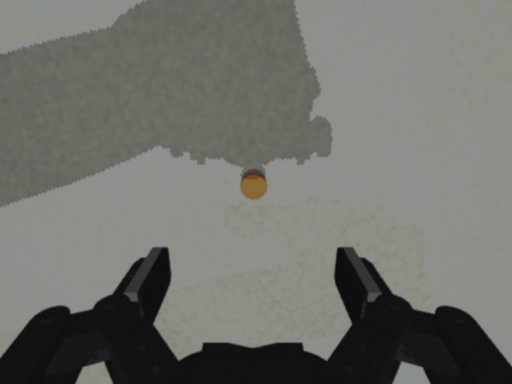

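The wrist view shows the cup lid at (253,186) between the open fingers, about 4 mm off along tool x. I'll go down and grip it.

Call:
send_rows(targets="4 0 40 0 0;4 0 80 0 0;4 0 108 0 0;4 0 118 0 0;4 0 118 0 120;4 0 118 0 190;4 0 118 0 255;4 0 118 0 255;4 0 118 0 255;4 0 118 0 255", newtons=30)

```text
time: 2.58
ee_pos: [0.5463, -0.2621, 0.0044]
tcp_rot: [179.9, -0.0, 46.3]
wrist_force: [-0.6, -0.8, 6.3]
opening: 0.0224
grasp_force: 29.3
```

Call:
send_rows(targets="0 0 -50 0 255;10 -10 -110 0 255;54 -50 -146 0 255;98 -92 -146 0 255;142 -134 -146 0 255;186 -176 -146 0 255;220 -208 -146 0 255;235 -223 -146 0 255;235 -223 -146 0 255;235 -223 -146 0 255")

```text
time: 3.82
ee_pos: [0.5469, 0.0616, 0.1493]
tcp_rot: [180.0, 0.0, 46.3]
wrist_force: [0.2, -1.5, -1.0]
opening: 0.0226
grasp_force: 29.5
```

```bash
python3 - <<'E'
from h import *
o=bot.get_obs();T=tool(o);i=camera("wrist");print(o['q'],o['ee_pos'],o['tcp_rot'],o['time'])
cv2.imwrite("pics/w2.png",i)
E
```

```text
[  6.4326   4.1451   0.119   85.9792  -0.0121 140.1287] [0.5469 0.0616 0.1493] [179.9941   0.0117  46.304 ] 3.825
```

View pics/w2.png

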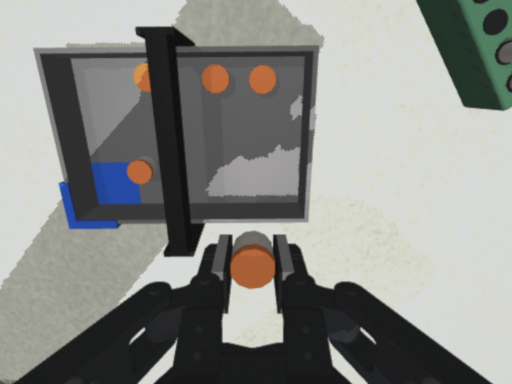

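```bash
python3 - <<'E'
from h import *
T=tool()
for n,uv,z in(("+x-y",(36,49),.045),("-x-y",(322,46),.045),("-x+y",(308,221),.045),("h-y",(156,29),.095),("h+y",(179,255),.095)):
    p=px2w("wrist",uv,z,T);print(n,p,to_tool(p,T))
for uv in((215,79),(262,79),(140,172)):print(to_tool(px2w("wrist",uv,.026,T),T))
E
```

```text
+x-y [0.5051 0.2582 0.045 ] [ 113.3259 -166.3388  104.2389]
-x-y [0.6649 0.108  0.045 ] [115.3475  52.9044 104.2622]
-x+y [0.562  0.0025 0.045 ] [-32.0644  51.4615 104.2878]
h-y [0.5869 0.187  0.095 ] [118.4697 -58.0751  54.2496]
h+y [0.4799 0.074  0.095 ] [-37.1929 -57.2432  54.2769]
[ 92.2505 -32.2094 123.257 ]
[ 92.2398   7.8671 123.2613]
[   9.9545 -106.6387  123.2634]
```

Call:
send_rows(targets="8 2 45 0 255;8 2 90 0 255;8 2 120 0 255;8 2 134 0 255;8 2 139 0 255;8 2 139 0 255;8 2 139 0 190;8 2 139 0 140;8 2 139 0 130;8 2 139 0 130;8 2 120 0 130;8 2 70 0 130;8 2 20 0 130;8 0 -20 0 60;20 -20 -20 0 0;41 -58 -20 0 0;41 -58 -20 0 0")

```text
time: 6.0
ee_pos: [0.5325, 0.1338, 0.1707]
tcp_rot: [180.0, -0.1, 46.5]
wrist_force: [-0.8, 0.3, 0.0]
opening: 0.0855
grasp_force: 0.0
```

```bash
python3 - <<'E'
from h import *
o=bot.get_obs();print(o['q'],o['ee_pos'],o['tcp_rot'],o['time'],o['wrist_force'])
i=camera("top")
cv2.imwrite("pics/t3.png",np.hstack([cv2.resize(i[150:310,150:320],None,fx=2.3,fy=2.3,interpolation=2), cv2.resize(camera("wrist")[:,60:452],(391,368))]))
E
```

```text
[ 14.0932   3.9737   2.2934  88.2721   0.0289 147.6228] [0.5325 0.1338 0.1707] [179.9988  -0.0557  46.4704] 6.0 [-0.8119  0.2868  0.0095]
```

View pics/t3.png

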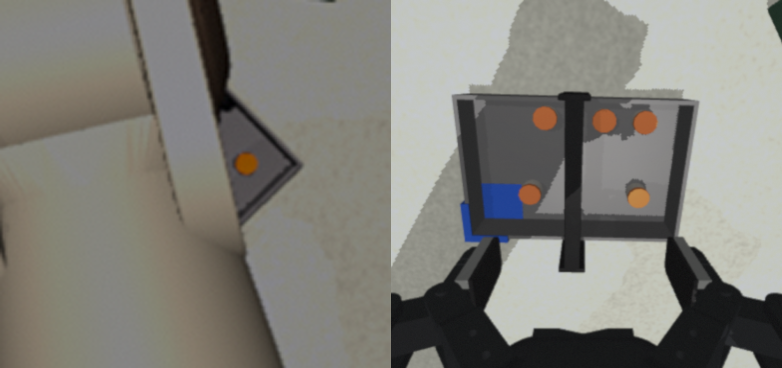

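The stray cup now stands in the tote's free quarter, at (637,197) in the right half. The row moves give no tilt command, so before lifting I'll check how the arm orients itself past its reach with nothing in the gripper.

Call:
send_rows(targets="0 0 -60 0 0;42 27 -110 0 0;84 53 -130 0 0;127 80 -130 0 0;170 107 -130 0 0;212 134 -130 0 0;254 160 -130 0 0;297 187 -130 0 0;297 187 -130 0 0;297 187 -130 0 0")

```text
time: 7.35
ee_pos: [0.7832, 0.1946, 0.2424]
tcp_rot: [178.0, -3.1, 46.3]
wrist_force: [-0.6, 0.5, 0.6]
opening: 0.0852
grasp_force: 0.0
```

```bash
python3 - <<'E'
from h import *
o=bot.get_obs();print(o['q'],o['ee_pos'],o['tcp_rot'],o['time']);print(tool(o))
E
```

```text
[ 13.952   48.3214  70.7643 108.7697   0.0004 147.6561] [0.7832 0.1946 0.2424] [178.0332  -3.1029  46.3492] 7.35
[[ 0.6892  0.7219  0.0622  0.7832]
 [ 0.7225 -0.6912  0.0155  0.1946]
 [ 0.0541  0.0343 -0.9979  0.2424]
 [ 0.      0.      0.      1.    ]]
```

Past its reach the arm trades orientation for position, tilting outward by 3.7°. That is the direction that lowers the blue corner. I'll push further and see whether the tilt persists.

Call:
send_rows(targets="42 27 0 0 0;84 53 0 0 0;127 80 0 0 0;170 107 0 0 0;212 134 0 0 0;254 160 0 0 0;254 160 0 0 0")

```text
time: 8.22
ee_pos: [0.855, 0.2131, 0.1655]
tcp_rot: [176.0, -6.2, 46.5]
wrist_force: [0.7, 0.1, -0.5]
opening: 0.0857
grasp_force: 0.0
```

```bash
python3 - <<'E'
from h import *
o=bot.get_obs();print(o['q'],o['ee_pos'],o['tcp_rot'],o['time']);print(tool(o))
E
```

```text
[ 13.9962  53.9546  70.6993  99.3677  -0.0016 147.6897] [0.855  0.2131 0.1655] [176.04   -6.229  46.522] 8.225
[[ 0.684   0.7188  0.1246  0.855 ]
 [ 0.7214 -0.6919  0.031   0.2131]
 [ 0.1085  0.0687 -0.9917  0.1655]
 [ 0.      0.      0.      1.    ]]
```

Call:
send_rows(targets="-31 -20 -26 0 0;-62 -40 -52 0 0;-93 -60 -79 0 0;-124 -80 -105 0 0;-155 -100 -131 0 0;-187 -120 -158 0 0;-219 -138 -185 0 0;-219 -138 -185 0 0")

```text
time: 9.22
ee_pos: [0.5814, 0.1444, 0.3207]
tcp_rot: [175.8, -6.6, 46.5]
wrist_force: [0.2, 0.5, -0.4]
opening: 0.085
grasp_force: 0.0
```

```bash
python3 - <<'E'
from h import *
o=bot.get_obs();print(o['q'],o['ee_pos'],o['tcp_rot'],o['time']);print(tool(o))
E
```

```text
[ 13.9476   6.7261  21.6943  97.2086   0.0022 147.6472] [0.5814 0.1444 0.3207] [175.8313  -6.5505  46.5392] 9.225
[[ 0.6834  0.7182  0.131   0.5814]
 [ 0.7211 -0.6921  0.0326  0.1444]
 [ 0.1141  0.0722 -0.9908  0.3207]
 [ 0.      0.      0.      1.    ]]
```

The tilt persists and accumulates as the limits are pushed. I'll fit a quick planar arm model, to find the inward limit that undoes this tilt before the grasp and the best place to build it up later.

```bash
cat > kin.py <<'E'
import numpy as np
D=[((5.0117,10.032,95.099),(.21751,-.5049,.23056)),((11.6247,5.3331,83.7349),(.543,-.2647,.1212)),((4.1451,.119,85.9792),(.5469,.0616,.1493)),
((3.9737,2.2934,88.2721),(.5325,.1338,.1707)),((48.3214,70.7643,108.7697),(.7832,.1946,.2424)),((53.9546,70.6993,99.3677),(.855,.2131,.1655)),((6.7261,21.6943,97.2086),(.5814,.1444,.3207))]
def basis(q):
    a,b,c=np.radians([q[0],q[0]-q[1],q[0]-q[1]+q[2]]); out=[]
    R=[1,0];Z=[0,1]
    for t in(a,b,c): R+=[np.cos(t),np.sin(t)];Z+=[-np.sin(t),np.cos(t)]
    return np.array([R,Z])
A=np.vstack([basis(q) for q,_ in D]);y=np.hstack([[np.hypot(p[0],p[1]),p[2]] for _,p in D])
w=np.linalg.lstsq(A,y,rcond=1e-5)[0]
fk=lambda q:basis(q)@w
lo=np.array([-48.56,-65.8,-126.05]);hi=np.array([103.87,70.77,130.52])
E
python3 - <<'E'
from kin import *
from scipy.optimize import least_squares
print(w.round(4),np.abs(A@w-y).max())
for pitch in(90,62):
  for z in(.15,.25,.35,.45,.55):
    row=[]
    for r in(.2,.25,.3,.35,.4,.5,.6,.7,.75,.8):
        f=lambda q:np.r_[(fk(q)-[r,z])*1e3,(q[0]-q[1]+q[2]-pitch)]
        s=least_squares(f,[5,5,90],bounds=(lo,hi));row.append((r,round(s.cost,1),s.x.round().tolist()))
    print(pitch,z,row)
E
```

```text
[ 2.000e-04  1.601e-01  0.000e+00  4.200e-01  5.189e-01  3.590e-02
  4.292e-01 -3.000e-04] 3.6634560377168945e-05
90 0.15 [(0.2, np.float64(0.0), [-46.0, -36.0, 100.0]), (0.25, np.float64(0.0), [-39.0, -33.0, 96.0]), (0.3, np.float64(0.0), [-31.0, -28.0, 93.0]), (0.35, np.float64(0.0), [-24.0, -24.0, 90.0]), (0.4, np.float64(0.0), [-17.0, -19.0, 88.0]), (0.5, np.float64(0.0), [-3.0, -7.0, 86.0]), (0.6, np.float64(0.0), [11.0, 8.0, 87.0]), (0.7, np.float64(0.0), [26.0, 26.0, 90.0]), (0.75, np.float64(0.0), [34.0, 38.0, 94.0]), (0.8, np.float64(0.0), [44.0, 54.0, 99.0])]
90 0.25 [(0.2, np.float64(0.0), [-41.0, -22.0, 109.0]), (0.25, np.float64(0.0), [-35.0, -19.0, 106.0]), (0.3, np.float64(0.0), [-28.0, -16.0, 103.0]), (0.35, np.float64(0.0), [-22.0, -11.0, 100.0]), (0.4, np.float64(0.0), [-15.0, -6.0, 99.0]), (0.5, np.float64(0.0), [-1.0, 6.0, 97.0]), (0.6, np.float64(0.0), [13.0, 21.0, 98.0]), (0.7, np.float64(0.0), [29.0, 42.0, 103.0]), (0.75, np.float64(0.0), [40.0, 58.0, 108.0]), (0.8, np.float64(5.7), [48.0, 71.0, 110.0])]
90 0.35 [(0.2, np.float64(0.0), [-35.0, -7.0, 118.0]), (0
[... 2987 characters left out ...]
 1.0, 95.0]), (0.5, np.float64(0.0), [-20.0, 8.0, 90.0]), (0.6, np.float64(0.0), [-8.0, 17.0, 87.0]), (0.7, np.float64(0.0), [6.0, 31.0, 87.0]), (0.75, np.float64(0.0), [14.0, 40.0, 88.0]), (0.8, np.float64(0.0), [23.0, 51.0, 91.0])]
62 0.55 [(0.2, np.float64(0.0), [-40.0, 15.0, 117.0]), (0.25, np.float64(0.0), [-36.0, 16.0, 114.0]), (0.3, np.float64(0.0), [-32.0, 17.0, 110.0]), (0.35, np.float64(0.0), [-27.0, 18.0, 107.0]), (0.4, np.float64(0.0), [-22.0, 21.0, 105.0]), (0.5, np.float64(0.0), [-11.0, 28.0, 101.0]), (0.6, np.float64(0.0), [2.0, 40.0, 100.0]), (0.7, np.float64(0.0), [19.0, 60.0, 104.0]), (0.75, np.float64(1.7), [27.0, 71.0, 104.0]), (0.8, np.float64(18.3), [28.0, 71.0, 98.0])]
```

```bash
python3 - <<'E'
from kin import *
from scipy.optimize import least_squares
def ik(r,z,p,lam,q0=(20,20,100)):
    f=lambda q:np.r_[fk(q)-[r,z],lam*np.radians(q[0]-q[1]+q[2]-p)]*100
    s=least_squares(f,q0,bounds=(lo,hi)).x;return s,fk(s),s[0]-s[1]+s[2]
for lam in(.1,.2,.3,.5,.8,1.2):
    a=ik(.9,.30,90,lam);b=ik(a[1][0]+.3,a[1][1]+.02,a[2],lam)
    print(lam,[np.round(x,3).tolist() for x in(*a[1:],*b[1:])])
    for z in(.05,.15,.25):
        c=ik(.10,z,82.2,lam,(-40,-20,95));print('   in',z,[np.round(x,3).tolist() for x in c])
    for r,z in((.4,.7),(.5,.7),(.5,.8)):
        c=ik(r,z,90,lam);print('   up',r,z,[np.round(x,3).tolist() for x in c])
E
```

```text
0.1 [[0.894, 0.295], 71.534, [1.18, 0.309], 37.212]
   in 0.05 [[-48.56, -49.134, 102.284], [0.109, 0.051], 102.858]
   in 0.15 [[-48.56, -37.384, 111.793], [0.108, 0.152], 100.617]
   in 0.25 [[-48.56, -24.775, 119.094], [0.106, 0.253], 95.309]
   up 0.4 0.7 [[4.377, 70.77, 130.21], [0.396, 0.683], 63.817]
   up 0.5 0.7 [[8.581, 70.77, 121.028], [0.495, 0.684], 58.839]
   up 0.5 0.8 [[2.945, 70.77, 111.305], [0.496, 0.778], 43.48]
0.2 [[0.878, 0.284], 74.252, [1.133, 0.281], 44.948]
   in 0.05 [[-48.56, -48.482, 100.029], [0.13, 0.052], 99.951]
   in 0.15 [[-48.56, -36.358, 109.965], [0.127, 0.158], 97.764]
   in 0.25 [[-48.56, -23.74, 117.853], [0.118, 0.26], 93.033]
   up 0.4 0.7 [[3.927, 66.401, 130.52], [0.397, 0.658], 68.046]
   up 0.5 0.7 [[10.875, 70.77, 126.139], [0.481, 0.647], 66.245]
   up 0.5 0.8 [[5.271, 70.77, 118.145], [0.481, 0.724], 52.646]
0.3 [[0.859, 0.272], 77.455, [1.08, 0.25], 53.375]
   in 0.05 [[-48.56, -47.83, 97.374], [0.154, 0.054], 96.644]
   in 0.15 [[-48.56, -35.278, 107.937], [0.147, 0.165], 94.655]
   in 0.25 [[-48.56, -22.666, 116.553], [0.131, 0.26
[... 802 characters left out ...]
 86.216]
   in 0.25 [[-48.56, -20.029, 113.281], [0.163, 0.29], 84.75]
   up 0.4 0.7 [[2.475, 48.106, 130.52], [0.393, 0.548], 84.889]
   up 0.5 0.7 [[12.338, 58.287, 130.52], [0.465, 0.541], 84.57]
   up 0.5 0.8 [[10.733, 59.352, 130.52], [0.455, 0.561], 81.901]
1.2 [[0.798, 0.234], 88.219, [0.878, 0.146], 84.304]
   in 0.05 [[-48.56, -46.551, 86.654], [0.242, 0.065], 84.644]
   in 0.15 [[-48.56, -32.037, 100.757], [0.215, 0.193], 84.234]
   in 0.25 [[-48.56, -19.465, 112.566], [0.17, 0.295], 83.471]
   up 0.4 0.7 [[2.578, 45.617, 130.52], [0.392, 0.531], 87.481]
   up 0.5 0.7 [[12.144, 55.357, 130.52], [0.462, 0.524], 87.307]
   up 0.5 0.8 [[10.465, 55.014, 130.52], [0.451, 0.535], 85.972]
```

```bash
cat >> kin.py <<'E'
from scipy.optimize import least_squares
def ik(r,z,p,lam=.8,q0=(20,20,100)):
    f=lambda q:np.r_[fk(q)-[r,z],lam*np.radians(q[0]-q[1]+q[2]-p)]*100
    s=least_squares(f,q0,bounds=(lo,hi)).x;return [np.round(v,3).tolist() for v in (s,fk(s),s[0]-s[1]+s[2])]
E
python3 - <<'E'
from kin import *
for z in(.1,.15,.2):
  for r in(.05,0,-.05,-.1,-.15):print(z,r,ik(r,z,82.2,.8,(-40,-20,95)))
for p in (90,82,75,68):
  for r,z in((.45,.9),(.45,1.1),(.6,.8),(.6,.9),(.7,.8),(.8,.7),(.9,.7)):print(p,r,z,ik(r,z,p))
E
```

```text
0.1 0.05 [[-48.56, -38.006, 98.666], [0.203, 0.14], 88.112]
0.1 0 [[-48.56, -36.198, 101.814], [0.188, 0.155], 89.452]
0.1 -0.05 [[-48.56, -33.912, 105.361], [0.173, 0.175], 90.714]
0.1 -0.1 [[-48.56, -30.876, 109.533], [0.155, 0.201], 91.849]
0.1 -0.15 [[-48.56, -26.525, 114.793], [0.132, 0.237], 92.758]
0.15 0.05 [[-48.56, -30.412, 105.645], [0.186, 0.205], 87.497]
0.15 0 [[-48.56, -27.728, 109.515], [0.167, 0.227], 88.683]
0.15 -0.05 [[-48.56, -24.31, 113.974], [0.145, 0.255], 89.724]
0.15 -0.1 [[-48.56, -19.74, 119.353], [0.118, 0.291], 90.533]
0.15 -0.15 [[-48.56, -13.165, 126.319], [0.08, 0.339], 90.923]
0.2 0.05 [[-48.56, -23.297, 111.962], [0.164, 0.264], 86.698]
0.2 0 [[-48.56, -19.89, 116.385], [0.14, 0.29], 87.716]
0.2 -0.05 [[-48.56, -15.588, 121.502], [0.112, 0.322], 88.53]
0.2 -0.1 [[-48.56, -9.922, 127.667], [0.075, 0.361], 89.029]
0.2 -0.15 [[-48.56, -7.28, 130.52], [0.057, 0.378], 89.24]
90 0.45 0.9 [[5.703, 56.887, 130.52], [0.418, 0.583], 79.336]
90 0.45 1.1 [[4.795, 61.302, 130.52], [0.41, 0.619], 74.013]
90 0.6 0.8 [[19.003, 68.069, 130.52], [0.513, 0.548], 81.45
[... 832 characters left out ...]
45], [0.519, 0.613], 69.595]
75 0.6 0.9 [[12.519, 70.77, 125.716], [0.498, 0.634], 67.465]
75 0.7 0.8 [[19.017, 70.77, 119.811], [0.59, 0.589], 68.058]
75 0.8 0.7 [[25.92, 70.77, 113.299], [0.684, 0.53], 68.449]
75 0.9 0.7 [[29.526, 70.77, 107.725], [0.745, 0.501], 66.481]
68 0.45 0.9 [[4.251, 70.77, 129.147], [0.402, 0.688], 62.628]
68 0.45 1.1 [[1.239, 70.77, 127.55], [0.384, 0.715], 58.019]
68 0.6 0.8 [[13.205, 70.77, 120.713], [0.538, 0.643], 63.148]
68 0.6 0.9 [[10.869, 70.77, 120.73], [0.517, 0.665], 60.829]
68 0.7 0.8 [[17.561, 70.77, 114.946], [0.612, 0.619], 61.737]
68 0.8 0.7 [[24.7, 70.77, 108.462], [0.708, 0.56], 62.391]
68 0.9 0.7 [[28.562, 70.77, 102.73], [0.772, 0.53], 60.522]
```

Call:
send_rows(targets="-50 -32 12 0 0;-100 -63 24 0 0;-150 -95 36 0 0;-201 -127 49 0 0;-251 -158 61 0 0;-302 -190 73 0 0;-352 -222 85 0 0;-402 -253 97 0 0;-453 -285 110 0 0;-503 -316 122 0 0;-553 -348 134 0 0;-553 -348 134 0 0")

```text
time: 10.72
ee_pos: [0.1981, 0.0407, 0.1811]
tcp_rot: [178.3, -3.0, 46.4]
wrist_force: [-0.7, 0.9, 0.3]
opening: 0.0851
grasp_force: 0.0
```

```bash
python3 - <<'E'
from h import *
o=bot.get_obs();print(o['q'],o['ee_pos'],o['tcp_rot'],o['time'],o['wrist_force']);print(tool(o))
E
```

```text
[ 11.0531 -48.5042 -33.253  101.793    0.3873 144.7418] [0.1981 0.0407 0.1811] [178.318   -3.0467  46.3678] 10.725 [-0.6791  0.853   0.3057]
[[ 0.6891  0.7224  0.0579  0.1981]
 [ 0.7228 -0.6909  0.0182  0.0407]
 [ 0.0532  0.0293 -0.9982  0.1811]
 [ 0.      0.      0.      1.    ]]
```

Call:
send_rows(targets="-42 -29 9 0 0;-84 -58 18 0 0;-126 -87 27 0 0;-168 -116 36 0 0;-208 -144 45 0 0;-208 -144 45 0 0")

```text
time: 11.48
ee_pos: [0.1656, 0.0232, 0.1956]
tcp_rot: [-179.2, -0.0, 46.4]
wrist_force: [-1.2, 0.2, 0.7]
opening: 0.0854
grasp_force: 0.0
```

```bash
python3 - <<'E'
from h import *
o=bot.get_obs();print(o['q'],o['ee_pos'],o['tcp_rot'],o['time'],o['wrist_force']);print(tool(o))
E
```

```text
[  6.8755 -48.5076 -31.4691 107.5134   0.645  140.5201] [0.1656 0.0232 0.1956] [-179.2003   -0.0436   46.3524] 11.475 [-1.2216  0.2307  0.6567]
[[ 0.6902  0.7235 -0.0096  0.1656]
 [ 0.7236 -0.6901  0.0102  0.0232]
 [ 0.0008 -0.014  -0.9999  0.1956]
 [ 0.      0.      0.      1.    ]]
```

Call:
send_rows(targets="50 29 4 0 0;100 58 8 0 0;150 87 12 0 0;200 115 16 0 0;250 144 20 0 0;300 173 22 0 0;332 192 22 0 0;332 192 60 0 0;332 192 100 0 0;332 192 122 0 0;332 192 126 0 0;332 192 126 0 100;332 192 126 0 180;332 192 126 0 255;332 192 126 0 255;332 192 126 0 255;332 192 126 0 255;332 192 126 0 255", newtons=100)

```text
time: 13.72
ee_pos: [0.5329, 0.1325, 0.0676]
tcp_rot: [-179.2, -0.1, 46.4]
wrist_force: [-1.3, 0.6, 5.5]
opening: 0.0125
grasp_force: 98.5
```

```bash
python3 - <<'E'
from h import *
o=bot.get_obs();print(o['q'],o['ee_pos'],o['tcp_rot'],o['time'],o['wrist_force']);print(tool(o))
cv2.imwrite("pics/s4.png",np.hstack([cv2.resize(camera("scene")[130:290,220:400],None,fx=2.2,fy=2.2),cv2.resize(camera("wrist"),(392,352))[:,:]]))
E
```

```text
[ 13.6057   5.177   -7.8163  77.3373   0.6856 147.2507] [0.5329 0.1325 0.0676] [-179.2445   -0.0928   46.3524] 13.725 [-1.3237  0.5724  5.4722]
[[ 0.6902  0.7236 -0.0084  0.5329]
 [ 0.7236 -0.6901  0.0103  0.1325]
 [ 0.0016 -0.0132 -0.9999  0.0676]
 [ 0.      0.      0.      1.    ]]
```

View pics/s4.png

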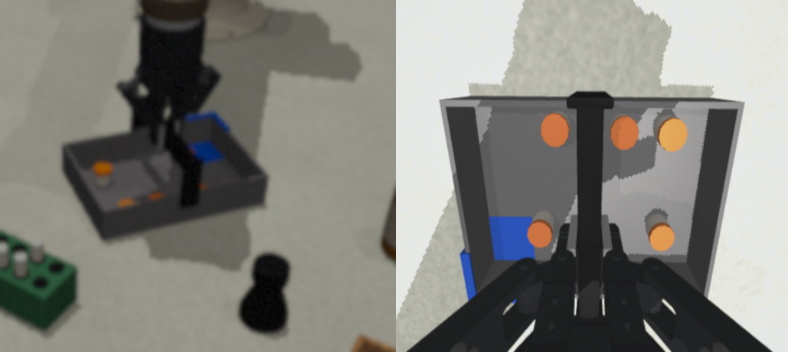

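The tote is gripped on its bar at (590,240), with cups on both sides. I'll lift it, bring it in, and turn it so the blue corner points at the base.

Call:
send_rows(targets="0 0 -8 0 255;0 0 -25 0 255;0 0 -45 0 255;0 0 -70 0 255;-4 -3 -100 -1 255;-10 -6 -130 -2 255;-18 -11 -160 -3 255;-26 -16 -190 -4 255;-34 -21 -220 -5 255;-42 -26 -250 -6 255;-50 -31 -280 -7 255;-57 -36 -310 -8 255;-64 -40 -335 -9 255;-70 -44 -355 -10 255;-74 -47 -370 -11 255;-76 -48 -380 -12 255;-76 -48 -380 -12 255")

```text
time: 15.95
ee_pos: [0.449, 0.1066, 0.4481]
tcp_rot: [-179.3, -0.2, 58.3]
wrist_force: [1.1, -0.3, -4.7]
opening: 0.0127
grasp_force: 97.6
```

```bash
python3 - <<'E'
from h import *
o=bot.get_obs();print(o['q'],o['ee_pos'],o['tcp_rot'],o['time'],o['wrist_force'],o['opening']);T=tool(o);print(T)
print("up",T[:3,:3].T@[0,0,1])
E
```

```text
[ 12.9321   5.2817  36.3978 121.4748   0.6903 134.5838] [0.449  0.1066 0.4481] [-179.26     -0.2399   58.3446] 15.95 [ 1.0554 -0.3275 -4.7179] 0.012682036466798921
[[ 0.5248  0.8512 -0.0088  0.449 ]
 [ 0.8512 -0.5247  0.0103  0.1066]
 [ 0.0042 -0.0129 -0.9999  0.4481]
 [ 0.      0.      0.      1.    ]]
up [ 0.0042 -0.0129 -0.9999]
```

Call:
send_rows(targets="0 0 -20 0 255;0 0 -45 0 255;0 0 -75 0 255;0 0 -110 0 255;0 0 -150 0 255;0 0 -190 0 255;0 0 -230 0 255;0 0 -270 0 255;0 0 -310 0 255;0 0 -350 0 255;0 0 -400 0 255;0 0 -450 0 255;0 0 -450 0 255")

```text
time: 17.58
ee_pos: [0.4194, 0.0982, 0.5326]
tcp_rot: [178.1, -2.8, 58.4]
wrist_force: [-0.1, -0.5, -3.8]
opening: 0.0125
grasp_force: 98.6
```

```bash
cat > st.py <<'E'
from h import *
o=bot.get_obs();T=tool(o);print(o['q'],o['ee_pos'],o['time'],o['wrist_force'],o['opening'],o['grasp_force'])
print("tilt",np.degrees(np.arccos(-T[2,2])),"tool z",T[:3,2],"up in tool",T[:3,:3].T@[0,0,1],"r",np.hypot(*o['ee_pos'][:2]))
E
python3 st.py
```

```text
[ 12.7196   7.7016  51.4588 130.4632   0.6959 134.419 ] [0.4194 0.0982 0.5326] 17.575 [-0.1178 -0.4839 -3.7632] 0.01253954042523964 98.5796856880188
tilt 3.3666063033911513 tool z [ 0.0534  0.0245 -0.9983] up in tool [ 0.0489  0.0326 -0.9983] r 0.43072928788222015
```

Call:
send_rows(targets="4 3 -60 0 255;8 5 -120 0 255;12 8 -180 0 255;12 8 -180 0 255")

```text
time: 18.08
ee_pos: [0.4106, 0.0981, 0.5582]
tcp_rot: [175.5, -5.4, 58.5]
wrist_force: [0.6, 0.0, -3.8]
opening: 0.0124
grasp_force: 98.6
```

```bash
python3 st.py
```

```text
[ 12.9785   6.2447  53.7005 130.4596   0.6877 134.7203] [0.4106 0.0981 0.5582] 18.075 [ 0.6382  0.0487 -3.8123] 0.012374927262933022 98.62021923065186
tilt 7.029774716250098 tool z [ 0.116   0.039  -0.9925] up in tool [ 0.0942  0.0782 -0.9925] r 0.4221915477685875
```

Call:
send_rows(targets="7 5 -60 0 255;13 10 -120 0 255;18 15 -180 0 255;18 15 -180 0 255")

```text
time: 18.58
ee_pos: [0.4028, 0.0978, 0.5826]
tcp_rot: [172.9, -7.9, 58.8]
wrist_force: [-0.1, 0.8, -3.4]
opening: 0.0121
grasp_force: 98.6
```

Call:
send_rows(targets="9 7 -60 0 255;18 14 -120 0 255;26 20 -180 0 255;26 20 -180 0 255")

```text
time: 19.08
ee_pos: [0.3943, 0.0988, 0.6071]
tcp_rot: [170.3, -10.5, 59.2]
wrist_force: [-0.5, -0.3, -4.4]
opening: 0.0122
grasp_force: 98.6
```

```bash
python3 st.py
```

```text
[ 13.6506   4.169   58.8614 130.4596   0.5864 135.4607] [0.3943 0.0988 0.6071] 19.075 [-0.5299 -0.3098 -4.4037] 0.012189783454825439 98.57801914215088
tilt 14.244546049073834 tool z [ 0.2365  0.068  -0.9693] up in tool [ 0.1822  0.1654 -0.9693] r 0.4064851985173823
```

Call:
send_rows(targets="13 11 -58 0 255;26 22 -116 0 255;38 33 -174 0 255;38 33 -174 0 255")

```text
time: 19.58
ee_pos: [0.3916, 0.1003, 0.6306]
tcp_rot: [167.7, -13.0, 59.7]
wrist_force: [-0.1, 0.4, -4.2]
opening: 0.0126
grasp_force: 98.6
```

Call:
send_rows(targets="16 15 -57 0 255;32 30 -114 0 255;48 44 -170 0 255;48 44 -170 0 255")

```text
time: 20.08
ee_pos: [0.3912, 0.1011, 0.6532]
tcp_rot: [165.1, -15.5, 60.3]
wrist_force: [0.2, 0.3, -4.5]
opening: 0.012
grasp_force: 98.6
```

```bash
python3 st.py
```

```text
[ 14.1709   4.7107  66.5322 130.4635   0.4572 136.0239] [0.3912 0.1011 0.6532] 20.075 [ 0.1999  0.3246 -4.5129] 0.011996810659160046 98.62823724746704
tilt 21.36264716617202 tool z [ 0.3511  0.0969 -0.9313] up in tool [ 0.2672  0.2475 -0.9313] r 0.40401858573350347
```

Call:
send_rows(targets="18 17 -56 0 255;36 34 -112 0 255;54 50 -168 0 255;54 50 -168 0 255")

```text
time: 20.58
ee_pos: [0.3878, 0.1009, 0.6752]
tcp_rot: [162.5, -17.9, 61.0]
wrist_force: [0.5, 0.2, -3.0]
opening: 0.0123
grasp_force: 98.7
```

Call:
send_rows(targets="20 19 -55 0 255;40 37 -110 0 255;60 56 -165 0 255;60 56 -165 0 255")

```text
time: 21.08
ee_pos: [0.3667, 0.0958, 0.6937]
tcp_rot: [160.4, -19.8, 61.7]
wrist_force: [-0.2, 0.6, -4.2]
opening: 0.0122
grasp_force: 98.7
```

```bash
python3 st.py
```

```text
[ 14.3443   2.6821  70.7138 130.4592   0.4037 136.2271] [0.3667 0.0958 0.6937] 21.075 [-0.1772  0.5649 -4.2238] 0.012151173470465439 98.69570016860962
tilt 27.57522467865961 tool z [ 0.4467  0.1215 -0.8864] up in tool [ 0.3386  0.3157 -0.8864] r 0.37897132382584686
```

Call:
send_rows(targets="22 20 -54 0 255;44 40 -108 0 255;66 60 -162 0 255;66 60 -162 0 255")

```text
time: 21.58
ee_pos: [0.3445, 0.0913, 0.7091]
tcp_rot: [158.5, -21.4, 62.3]
wrist_force: [0.5, -0.9, -4.1]
opening: 0.0124
grasp_force: 98.7
```

Call:
send_rows(targets="0 0 0 0 255;0 0 20 0 255;0 0 50 0 255;0 0 80 0 255;0 0 100 0 255;0 0 100 0 255;0 0 100 0 255;0 0 100 0 255")

```text
time: 22.58
ee_pos: [0.3927, 0.1043, 0.6232]
tcp_rot: [158.5, -21.4, 62.3]
wrist_force: [-0.5, -0.0, -4.0]
opening: 0.0119
grasp_force: 98.7
```

```bash
python3 st.py; python3 - <<'E'
from h import *
cv2.imwrite("pics/s5.png",np.hstack([cv2.resize(camera("scene")[20:240,170:400],None,fx=1.7,fy=1.7),cv2.resize(camera("wrist"),(400,374))[:,:]]))
E
```

```text
[ 14.7058 -14.3207  37.0665 111.3806   0.2377 136.5585] [0.3927 0.1043 0.6232] 22.575 [-0.522  -0.0173 -4.04  ] 0.011874764196954378 98.66210103034973
tilt 30.00743832510184 tool z [ 0.4827  0.131  -0.866 ] up in tool [ 0.3656  0.3413 -0.866 ] r 0.40633312040770614
```

View pics/s5.png

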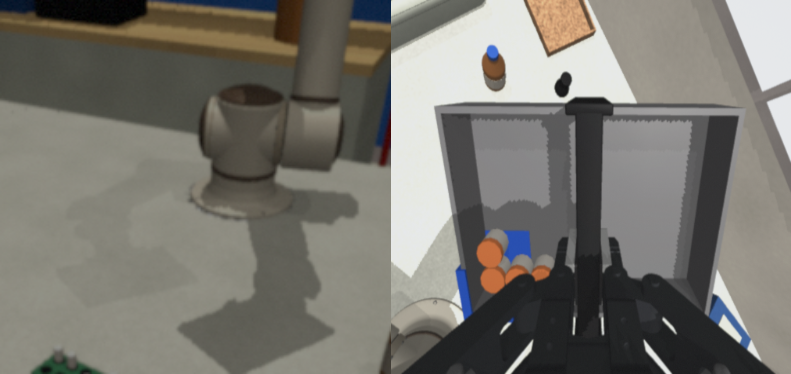

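The wrist view shows four lids at the blue corner: (490,250), (492,280), (518,275) and (542,275). The fifth is hidden behind the finger, so I'll project the expected lid positions and look closer.

```bash
python3 - <<'E'
from h import *
i=camera("wrist");I4=np.eye(4)
m=orange(i);n,l,st,c=cv2.connectedComponentsWithStats(m)
for k in range(1,n):
    if st[k,4]>30:
        P=px2w("wrist",c[k],.0676-.026,I4)*1000;print(st[k],"tote x,y",-P[1],-P[0])
v=cv2.resize(i[220:320,60:260],(800,400),interpolation=2)
for a in(94,70,46,22,-2):
    u=w2px("wrist",[-.059,-a/1000,.0676-.026],I4);cv2.circle(v,(int((u[0]-60)*4),int((u[1]-220)*4)),5,(0,255,0),-1)
cv2.imwrite("pics/w6.png",v)
E
```

```text
[118  59  26  20 225] tote x,y 73.32056634215347 -94.87562366627907
[ 110  245   65   56 1727] tote x,y 89.34579342147642 45.38627452057695
[180 273  24  16 261] tote x,y 46.36019169007928 51.0704463466935
```

View pics/w6.png

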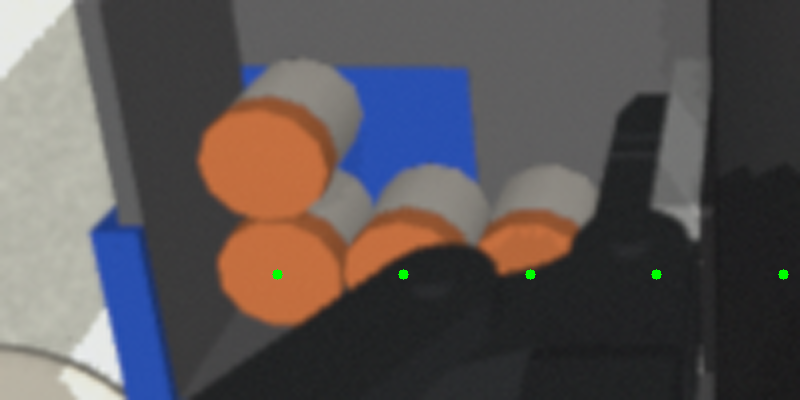

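Call:
send_rows(targets="0 0 0 -5 255;0 0 0 -10 255;0 0 0 -16 255;0 0 0 -22 255;0 0 0 -26 255;0 0 0 -28 255;0 0 0 -28 255;0 0 0 -28 255;0 0 0 -28 255;0 0 0 -28 255;0 0 0 -28 255")

```text
time: 24.1
ee_pos: [0.3929, 0.1044, 0.6222]
tcp_rot: [151.4, -9.3, 88.6]
wrist_force: [-0.1, 0.1, -3.4]
opening: 0.0122
grasp_force: 98.7
```

```bash
python3 st.py; python3 - <<'E'
from h import *
i=camera("wrist");t=camera("top")
cv2.imwrite("pics/w7.png",np.vstack([cv2.resize(i[220:320,60:260],(600,300),interpolation=2),cv2.resize(t,(400,300))[:, :].copy() if 0 else cv2.resize(t[96:288],(600,225))]))
E
```

```text
[ 14.7072 -14.3556  36.9071 111.3367   0.2404 108.5672] [0.3929 0.1044 0.6222] 24.1 [-0.129   0.123  -3.3821] 0.012196117253813749 98.66676092147827
tilt 29.926832887491507 tool z [ 0.4815  0.1307 -0.8667] up in tool [ 0.1623  0.4718 -0.8667] r 0.4064913901372632
```

View pics/w7.png

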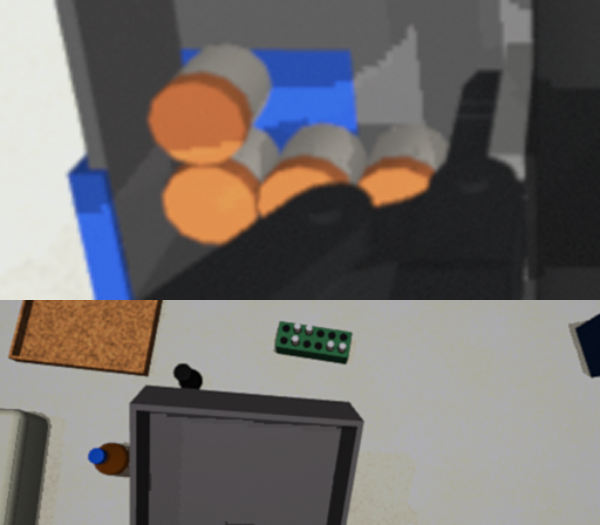

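```bash
python3 - <<'E'
from h import *
T=tool();t=camera("top");s=camera("scene")
for a,b in((94,59),(94,35),(70,59),(46,59),(22,59),(-2,59)):
    p=(T@[-b/1000,-a/1000,.0676-.026,1])[:3]
    for n,im in(("top",t),("scene",s)):
        u=w2px(n,p);x,y=u.round().astype(int)
        print(a,b,n,u,im[y,x] if 0<=x<512 and 0<=y<384 else None)
m=orange(t);n,l,st,c=cv2.connectedComponentsWithStats(m)
print([(st[k].tolist()) for k in range(1,n) if st[k,4]>15])
E
```

```text
94 59 top [255.1517 383.1066] [  0  83 170]
94 59 scene [309.2537  -3.6524] None
94 35 top [231.0641 383.2853] [  0  52 140]
94 35 scene [318.2466  -4.8011] None
70 59 top [257.876 363.544] [11  8  8]
70 59 scene [305.8811  -7.9581] None
46 59 top [260.7112 343.1851] [5 6 6]
46 59 scene [302.352  -12.4635] None
22 59 top [263.6642 321.9804] [  0  50 129]
22 59 scene [298.6552 -17.183 ] None
-2 59 top [266.7425 299.8761] [79 78 81]
-2 59 scene [294.7786 -22.1321] None
[[8, 75, 128, 83, 7407], [253, 310, 25, 23, 449], [227, 367, 44, 17, 510]]
```

The top camera finds the fifth lid at about (265,321), within 2 px of where it should be if it is packed in the row. That puts it about 85 mm from the corner. I'll hold briefly and hand in.

Call:
send_rows(targets="0 0 0 0 255;0 0 0 0 255;0 0 0 0 255;0 0 0 0 255")

```text
time: 24.8
ee_pos: [0.3929, 0.1043, 0.6222]
tcp_rot: [151.4, -9.3, 88.6]
wrist_force: [0.3, 0.2, -2.3]
opening: 0.0122
grasp_force: 98.7
```

```bash
python3 - <<'E'
from h import *
from workcell import ticket
t=camera("top");m=orange(t);n,l,st,c=cv2.connectedComponentsWithStats(m)
print([(st[k].tolist(),c[k]) for k in range(1,n) if st[k,4]>15]);print(ticket.job_done())
E
```

```text
[([8, 75, 128, 83, 7404], array([ 75.4895, 118.1787])), ([253, 310, 25, 23, 449], array([265.5167, 321.9109])), ([227, 367, 44, 17, 510], array([250.0882, 376.1157]))]
the job is handed in; nothing more can be done
None
```

I handed the job in at about 25 s, verdict not shown: the stray cup is back in the tote, and the tote is held still in the air at about 30° with all five cups in the blue corner, the farthest about 85 mm from it (limit 90 mm).

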